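# Tip a scoop of coupling nuts into the kit tray

## Robot

A 6-joint arm with a two-finger parallel gripper is mounted at the origin on the work surface. World frame = base frame: x ahead of the robot, y to its left, z up, the work surface at z = 0. Lengths are in mm, angles in rad, forces in N, time in s.
With the tool pointing down it reaches from about 400 to 925 mm from the base axis. Payload 12.5 kg.
Tool frame: the origin (TCP) lies between the finger pads; the fingertips stand 25 mm ahead of it and the grasp point (between the pads) lies 6 mm ahead of it; z points along the fingers, y is the line along which they close (so a half turn about z gives the same grasp; the last joint's range is limited). The gripper opens to 95 mm and grips with 3 to 60 N. Pads are 20 mm wide; open, the fingers measure 119 mm over their backs; the gripper's body (75 mm by 180 mm) begins 59 mm behind the grasp point.
Start: joints at [1.15, 0.491, 1.559, -0, 1.092, -0.106], TCP at [193.499, 594.308, 239.661] pointing down, gripper open.
Joint ranges: [-3.1, 3.1], [-0.84, 2.19], [0.05, 2.79], [-1.13, 4.28], [0.06, 2.93], [-2.69, 2.69]. Speed limits (rad/s): [2.22, 2.22, 2.79, 3.14, 3.14, 3.14].

## Interface

Orientations are given as [roll, pitch, yaw] about the fixed x, y, z axes, in that order (R = Rz(yaw) Ry(pitch) Rx(roll)).
In Python, from cell import state, read_camera, job_done, cut_out gives the robot as it stands. The module is installed in compiled form; this text tells all that it offers.
- The arm moves only by the tool jog_arm, never from a script. Its argument "motion" is a list of rows, each a list of 2 entries, a list of its own where there are three numbers: the shift along the tool's x, y, z in mm, then the turn about the tool's z in rad. A call has 1 to 5 rows; each row is the pose to reach, as a shift and turn from the pose commanded when the call began, along the tool's axes at that moment; what a row does not reach only later rows make up. A row lasts 1/10 s, in which the tool goes at most 50 mm and 8.59 degrees, less where a joint would pass 70% of its speed; a pose out of reach is approached as far as the arm can. A call with a gripper value outside its range is refused whole. "grip" is the closure, from 0 (fully open) to 1 (shut), set as the call begins (left out, the last holds). The fingers move at their own pace and stop on an object; the grip force is fixed at half the most. Time passes only in rows, so rows that repeat a pose let the fingers close. It gives the time, the measured TCP pose, the force, the opening and the grip force at its end, in the units of the state.
- state(): the state, without advancing time (a new reading comes with each control period).
- read_camera(name): name is "scene" or "top" or "wrist"; returns a dict with "img" (400x640x3 uint8, blue, green, red), "vertical_fov" (degrees; the focal length in pixels is half the picture's height over the tangent of half this angle, whatever the lens; pixels are square), "cx", "cy" (the principal point, pixels), "k1" (the pictures are not rectified: a ray, as slopes to the right and down, at radius r is drawn at 1 + k1 r^2 times it, then the intrinsics apply), "extrinsics" (4x4, takes a point from camera to world coordinates). Camera axes: x right, y up, looking along -z (the intrinsics and any distortion apply to the point x, -y, -z); pixel columns grow to the right and rows downward; lengths in mm; the calibration is good to about 2 mm. A picture is of the moment at which its call begins. There is no depth.
- job_done(): hands the job in; it is judged then, once.
Trained networks look in a picture, given as the dict that the camera call returned (one of the last four; its "shot" number tells which), for a name from the list of things; names that differ only in an ending like _2 or _b are one class to them, and where a whole thing is asked for, a point or a joint stands for the part that bears it (a point fixed in the world has none). Each returns a list of dicts, best first, with "p" (0 to 1); they miss things now and then, are a little off and sometimes report something else, mostly with a low value. They report only what shows in the picture. A call takes as long as a camera call. They do not tell look-alikes from the thing itself.
- cut_out(name, picture): "region" (400x640 bool, what is visible of it) and "box" ([left, top, right, bottom] in pixels, round what is visible of it).
The state is a dict: "t": time; "joints": joint angles; "qvel": joint speeds; "tau": joint torques, N m; "eef_pos": TCP position; "tcp_rot": TCP orientation; "ft_force": force on the tool from outside, world axes, zero at the start; "moment": the same for the moment, N m; "opening": opening from 0.0 (shut) to 1.0 (fully open); "grip_force": force on a finger pad.
Only numpy, scipy, OpenCV 4.12 (cv2) and the standard library are available. Lean on these libraries where they do the work, as an engineer would, in place of code of your own. Each camera call takes 0.05 s, during which the arm holds its last target. There are 200 camera calls.

## Task

Lift the loaded metal scoop by the black bar above its pan, carry it level to the blue tray without spilling, lower its front edge until it rests lightly on the tray's white floor, whose height changes from day to day, while the three brass coupling nuts are still aboard, and only then tip it so that they slide out into the tray instead of dropping in from a height. Then set the empty scoop gently back down flat on its green mat and let go. Do not press hard with the scoop on the tray or mat, do not touch the nuts with the gripper, and leave the tape roll, tape measure and carton where they are.

Things in the scene. Friction and masses are not known exactly. Their poses are not given: they have to be found in the camera images.
- scoop: Loose flat aluminium scoop, 0.26 kg. Origin: centre of the pan's underside; +x points to its open front edge, +z up. Pan 150 mm long (x), 116 mm wide (y), floor 4 mm thick; side walls 34 mm high (18 mm in the front 40 mm), back wall 42 mm high at x = -75 mm; front edge at x = +75 mm. A strap rises from the back wall and carries a bar forward above the pan (see scoop_grip).
- scoop_grip (a point): Where to grip the scoop: centre of the black bar above the pan, 90 mm above the pan's underside, 5 mm ahead of its origin; axes as the scoop's. The bar runs along x from 39 mm behind to 45 mm ahead of this point, is 24 mm wide (y) with flat upright sides, 22 mm high, 75 mm above the pan's floor. The laden scoop balances near this point; it may turn a little in the grip about y.
- scoop_lip (a point): Middle of the scoop's open front edge, at its underside: 75 mm ahead of the scoop's origin. Axes as the scoop's.
- nut0_center (a point): Centre of the first of three loose brass hexagonal coupling nuts (long hex rods, 70 mm along their own x, 24 mm across flats, about 0.13 kg, mass varies) lying side by side in the scoop, pointing roughly to its front edge. They begin to slide when the pan is tipped 25 to 37 degrees, depending on the day's friction.
- nut1_center (a point): Centre of the second coupling nut, alike.
- nut2_center (a point): Centre of the third coupling nut, alike.
- tray: Blue tray fixed to the bench, 250 mm long (x), 190 mm wide (y), walls 5 mm thick, 55 mm high. Origin: centre of its underside; x along its length, z up. Its white floor board is clamped at a different height each time, its top 9 to 31 mm above the bench, level and firm; that height is not reported and must be felt (or seen).
- mat: Green mat fixed on the bench, 210 mm (x) by 150 mm (y), 4 mm thick, on which the scoop stands at the start. Origin: centre of its underside; x along its length.
- tape_roll: Bystander: brown roll of parcel tape lying flat, 100 mm across, 48 mm high. Origin: centre of its underside.
- tape_measure: Bystander: yellow tape measure, 70 by 36 mm, 66 mm high. Origin: centre of its underside.
- carton: Bystander: small cardboard carton with a white band, 110 by 75 mm, 55 mm high. Origin: centre of its underside.
Not all that is in view belongs to the job. Of the things like the scoop, leave any that is purple; of the rest the smaller one is meant. What is shaped like the part that bears nut0_center but pink is not meant.

How it is judged (in metres and radians):
On the way, in this order (a step that is already met when the one before it is completed fails the run):
1. the loaded scoop is lifted clear of the mat (30 mm) with all three nuts aboard (height (world z) of scoop above 0.034 m and x of nut0_center in the frame of scoop between -0.075 and 0.075 m and y of nut0_center in the frame of scoop between -0.056 and 0.056 m and z of nut0_center in the frame of scoop between 0 and 0.05 m and x of nut1_center in the frame of scoop between -0.075 and 0.075 m and y of nut1_center in the frame of scoop between -0.056 and 0.056 m and z of nut1_center in the frame of scoop between 0 and 0.05 m and x of nut2_center in the frame of scoop between -0.075 and 0.075 m and y of nut2_center in the frame of scoop between -0.056 and 0.056 m and z of nut2_center in the frame of scoop between 0 and 0.05 m), for 0.2 s.
2. the scoop's front edge rests on the tray's floor (edge less than 38 mm above the bench and inside the tray, contact over 0.5 N) with all three nuts still aboard (contact force between scoop and tray above 0.5 N and z of scoop_lip in the frame of tray below 0.038 m and x of scoop_lip in the frame of tray between -0.115 and 0.115 m and x of nut0_center in the frame of scoop between -0.075 and 0.075 m and y of nut0_center in the frame of scoop between -0.056 and 0.056 m and z of nut0_center in the frame of scoop between 0 and 0.05 m and x of nut1_center in the frame of scoop between -0.075 and 0.075 m and y of nut1_center in the frame of scoop between -0.056 and 0.056 m and z of nut1_center in the frame of scoop between 0 and 0.05 m and x of nut2_center in the frame of scoop between -0.075 and 0.075 m and y of nut2_center in the frame of scoop between -0.056 and 0.056 m and z of nut2_center in the frame of scoop between 0 and 0.05 m), for 0.1 s.
3. all three nuts have slid out over the front edge and lie in the tray (x of nut0_center in the frame of tray between -0.12 and 0.12 m and y of nut0_center in the frame of tray between -0.09 and 0.09 m and z of each of nut0_center, nut1_center, nut2_center in the frame of tray below 0.075 m and x of nut1_center in the frame of tray between -0.12 and 0.12 m and y of nut1_center in the frame of tray between -0.09 and 0.09 m and x of nut2_center in the frame of tray between -0.12 and 0.12 m and y of nut2_center in the frame of tray between -0.09 and 0.09 m and x of each of nut0_center, nut1_center, nut2_center in the frame of scoop above 0.08 m), for 0.2 s.
At the end, for the whole second after the job is handed in: All three nuts lie at rest inside the blue tray (centres within its walls and less than 75 mm above the bench); the empty scoop stands flat (within 3.4 degrees, underside less than 8 mm above the bench) and at rest on the green mat, its centre within 60 mm of the mat's centre, released (x of nut0_center in the frame of tray between -0.12 and 0.12 m and y of nut0_center in the frame of tray between -0.09 and 0.09 m and z of each of nut0_center, nut1_center, nut2_center in the frame of tray below 0.075 m and x of nut1_center in the frame of tray between -0.12 and 0.12 m and y of nut1_center in the frame of tray between -0.09 and 0.09 m and x of nut2_center in the frame of tray between -0.12 and 0.12 m and y of nut2_center in the frame of tray between -0.09 and 0.09 m and linear speed of each of nut0, nut1, nut2 below 0.03 m/s and horizontal distance between scoop and mat below 0.06 m and height (world z) of scoop below 0.008 m and angle between scoop's own z axis and vertical below 0.06 rad and linear speed of scoop below 0.02 m/s); the robot touches nothing.
It fails at once if a nut is spilled on the bench or the mat, or the scoop is tipped more than 20 degrees while a nut is still away from the tray (over 180 mm from its centre) (contact force between any of nut0, nut1, nut2 and table above 0.1 N or contact force between any of nut0, nut1, nut2 and mat above 0.1 N or (angle between scoop's own z axis and vertical above 0.35 rad and horizontal distance between any of nut0_center, nut1_center, nut2_center and tray above 0.18 m)).
It fails at once if a nut leaves over the front edge while more than 80 mm above the bench ((x of nut0_center in the frame of scoop above 0.08 m and z of nut0_center in the frame of tray above 0.08 m) or (x of nut1_center in the frame of scoop above 0.08 m and z of nut1_center in the frame of tray above 0.08 m) or (x of nut2_center in the frame of scoop above 0.08 m and z of nut2_center in the frame of tray above 0.08 m)).
It fails at once if the scoop is pressed on the tray or the mat with more than 60 N (contact force between scoop and tray above 60 N or contact force between scoop and mat above 60 N).
It fails at once if the gripper touches a nut (contact force between the fingers and nut0 above 0.5 N or contact force between the fingers and nut1 above 0.5 N or contact force between the fingers and nut2 above 0.5 N).
It fails at once if the tape roll, tape measure or carton is moved more than 20 mm (distance of any of tape_roll, tape_measure, carton from where it was at the start of the episode above 0.02 m).
It also fails if it takes over 72 s, if anything falls off the work surface, if the arm or the gripper's body presses on something with over 40 N, if the wrist force passes 120 N, or if a joint passes its speed limit or range.

## Working session

There is one attempt and no reset: what is moved stays moved. The work goes in short steps, Python scripts to look and compute and a tool call to move; the robot and the scene stay as the last step left them, time stands still between calls to the robot, and variables do not carry over. Pictures are saved under pics/ and viewed, at most 10 in all, crops included, and the job is handed in when it is done.

Besides the shell and the picture viewer there is one more tool, called as name(argument=value, ...) on one line, values as JSON. jog_arm: Moves the arm, as the interface text tells. Its arguments: {"type":"object","properties":{"motion":{"type":"array"},"grip":{"type":"number"}},"required":["motion"]}

```bash
mkdir -p pics; cat > h.py <<'E'
import numpy as np, cv2
from cell import state, read_camera, job_done, cut_out
def ray(p,u,v):
    f=p["img"].shape[0]/2/np.tan(np.radians(p["vertical_fov"])/2)
    xd=np.array([(u-p["cx"])/f,(v-p["cy"])/f]); x=xd.copy()
    for _ in range(20): x=xd/(1+p["k1"]*(x@x))
    E=np.array(p["extrinsics"]); return E[:3,3],E[:3,:3]@np.array([x[0],-x[1],-1])
def atz(p,u,v,z):
    o,d=ray(p,u,v); return o+d*(z-o[2])/d[2]
def rect(p,reg,z):
    c=max(cv2.findContours(reg.astype(np.uint8),0,2)[0],key=cv2.contourArea)[:,0]
    P=np.array([atz(p,*q,z)[:2] for q in c],np.float32); return cv2.minAreaRect(P)
E
python3 - <<'E'
from h import *
for n in("scene","top"):
    p=read_camera(n); cv2.imwrite(f"pics/{n}1.png",p["img"])
    print(n,np.round(p["extrinsics"],2)[:3,3])
    for o,z in(("scoop",90),("tray",55),("mat",4),("nut0_center",20),("tape_roll",48),("tape_measure",66),("carton",55)):
        for d in cut_out(o,p): print(o,round(d["p"],2),np.round(d["box"]),[np.round(x,1) for x in rect(p,d["region"],z)] if d["region"].any() else 0)
print(state())
E
```

```text
scene [1322.71 -395.52  688.35]
scoop 0.96 [191. 152. 250. 206.] [array([ 326.7, -340.1]), array([133.4, 224. ]), np.float64(88.9)]
scoop 0.75 [ 90. 205. 209. 291.] [array([ 547.9, -540. ]), array([290.2, 254.6]), np.float64(71.8)]
scoop 0.65 [244. 187. 294. 258.] [array([ 545.2, -254.8]), array([109.1, 260.3]), np.float64(74.4)]
tray 0.64 [413. 159. 512. 226.] [array([536.6, 260.8]), array([218., 317.]), np.float64(70.7)]
mat 0.74 [234. 206. 299. 267.] [array([ 495.9, -255.2]), array([150.3, 214. ]), np.float64(72.4)]
nut0_center 0.74 [317. 199. 346. 217.] [array([458.8, -78.2]), array([88., 44.]), np.float64(36.2)]
nut0_center 0.62 [253. 218. 263. 238.] [array([ 475.9, -276.6]), array([24.6, 92.9]), np.float64(77.8)]
nut0_center 0.19 [245. 185. 294. 255.] [array([ 452.9, -238.4]), array([122.6, 287.7]), np.float64(74.4)]
tape_roll 0.88 [312. 271. 360. 323.] [array([ 776.1, -178.8]), array([ 98.6, 135.7]), np.float64(71.7)]
tape_measure 0.59 [461. 237. 499. 274.] [array([777.7, 149.3]), array([ 73.1, 106. ]), np.float64(36.7)]
tape_measure 0.56 [280. 212. 291. 238.] [array([ 548.6, 
[... 1248 characters left out ...]
y([ 86.7, 114.5]), np.float64(46.4)]
{'t': 0.8, 'joints': array([ 1.15040228e+00,  4.90892679e-01,  1.55888928e+00, -2.86464532e-05,
        1.09170458e+00, -1.05604164e-01]), 'qvel': array([ 0.00029497, -0.00140518, -0.00039629, -0.00034402, -0.00066107,
       -0.00102741]), 'tau': array([ 1.40458389e-03, -6.12430000e+01, -2.58416766e+01,  6.93747913e-02,
        4.44901641e-02,  5.24758264e-06]), 'eef_pos': array([193.50471825, 594.30928932, 239.66919021]), 'tcp_rot': array([3.14148981e+00, 3.64661544e-05, 2.82681598e+00]), 'ft_force': array([-0.83367726, -0.14684375, -0.68526703]), 'moment': array([-0.04696399,  0.02017155, -0.05430559]), 'grip_force': 0.0, 'opening': 1.0007005463505245}
```

View pics/top1.png

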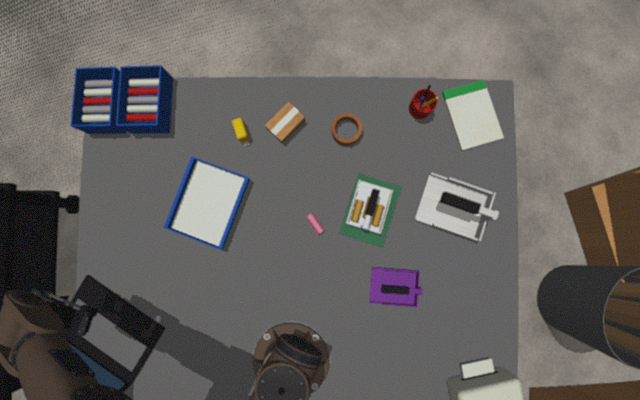

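View pics/scene1.png

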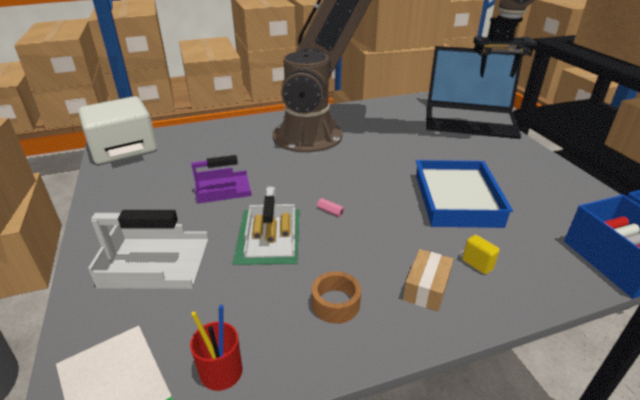

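jog_arm(motion=[[[-48,-15,0],0],[[-96,-30,0],0],[[-144,-50,0],0],[[-190,-75,0],0],[[-230,-100,0],0]], grip=0.2)

```text
t: 1.3
eef_pos: [381.2, 428.2, 239.7]
tcp_rot: [3.141, 0.0, 2.827]
ft_force: [0.1, 0.1, -0.4]
opening: 0.798
grip_force: 0.0
```

```bash
cat >> h.py <<'E'
def to(x,y,z,yaw):
    s=state(); r=s["tcp_rot"]; from scipy.spatial.transform import Rotation as R
    M=R.from_euler("xyz",r).as_matrix(); d=M.T@(np.array([x,y,z])-s["eef_pos"])
    dy=-((yaw-r[2]+np.pi)%(2*np.pi)-np.pi)
    print("shift",np.round(d,1),"turn",round(dy,3),"pos",np.round(s["eef_pos"],1),"rot",np.round(r,3),"j",np.round(s["joints"],2),"F",np.round(s["ft_force"],1),"M",np.round(s["moment"],2),"t",s["t"])
E
python3 -c "
from h import *
to(470,-200,240,2.827)"
```

```text
shift [-2.789e+02 -5.698e+02 -5.000e-01] turn -0.0 pos [381.2 428.2 239.7] rot [3.141 0.    2.827] j [ 0.73  0.42  1.69  0.    1.04 -0.53] F [ 0.1  0.1 -0.4] M [ 0.02 -0.08  0.01] t 1.3
```

jog_arm(motion=[[[-25,-40,-15],0],[[-50,-80,-30],0],[[-75,-120,-45],0],[[-100,-160,-60],0],[[-125,-200,-75],0]])

```text
t: 1.8
eef_pos: [436.9, 198.9, 315.4]
tcp_rot: [3.141, 0.0, 2.827]
ft_force: [0.9, -0.1, 0.2]
opening: 0.798
grip_force: 0.0
```

jog_arm(motion=[[[-20,-45,0],0],[[-40,-90,0],0],[[-60,-135,0],0],[[-80,-180,0],0],[[-95,-225,0],0]])

```text
t: 2.3
eef_pos: [457.5, -44.7, 314.9]
tcp_rot: [3.141, 0.001, 2.827]
ft_force: [1.3, 1.3, -0.6]
opening: 0.796
grip_force: 0.0
```

jog_arm(motion=[[[-15,-40,0],0],[[-30,-80,0],0],[[-45,-120,0],0],[[-60,-150,0],0],[[-60,-150,0],0]])

```text
t: 2.8
eef_pos: [468.3, -207.2, 314.3]
tcp_rot: [-3.141, 0.0, 2.823]
ft_force: [0.2, 0.9, -1.4]
opening: 0.8
grip_force: 0.0
```

```bash
python3 - <<'E'
from h import *
p=read_camera("wrist"); cv2.imwrite("pics/w1.png",p["img"]); print(np.round(p["extrinsics"],2))
to(495,-250,240,2.827)
for o,z in(("scoop",4),("scoop_grip",101),("mat",4),("nut0_center",28)):
    for d in cut_out(o,p): print(o,round(d["p"],2),np.round(d["box"]),[np.round(x,1) for x in rect(p,d["region"],z)])
E
```

```text
[[ 3.1000e-01 -9.1000e-01 -2.7000e-01  3.9267e+02]
 [ 9.5000e-01  3.0000e-01  9.0000e-02 -1.8269e+02]
 [ 0.0000e+00 -2.8000e-01  9.6000e-01  4.5965e+02]
 [ 0.0000e+00  0.0000e+00  0.0000e+00  1.0000e+00]]
shift [-39.7 -34.   74.2] turn -0.003 pos [ 468.  -205.3  314.2] rot [ 3.141 -0.     2.824] j [-0.54  0.25  1.73  0.    1.16 -1.8 ] F [-0.2  0.4 -1. ] M [0.04 0.   0.03] t 2.85
scoop 0.84 [  0. 201. 197. 290.] [array([ 480. , -570.2]), array([321. , 144.9]), np.float64(72.4)]
scoop 0.78 [ 58.   0. 240.  93.] [array([ 257.9, -363.6]), array([228.2, 106.9]), np.float64(71.0)]
scoop_grip 0.91 [  1. 200. 198. 291.] [array([ 460.7, -487.3]), array([251.6, 114.3]), np.float64(72.1)]
scoop_grip 0.85 [ 59.   0. 235.  91.] [array([ 286.7, -324.8]), array([178.9,  84.1]), np.float64(71.0)]
scoop_grip 0.57 [245. 147. 338. 263.] [array([ 488.2, -239.5]), array([100.3, 137.8]), np.float64(73.7)]
mat 0.75 [234. 117. 348. 261.] [array([ 493.4, -254. ]), array([151.2, 208.5]), np.float64(72.1)]
nut0_center 0.98 [259. 161. 284. 215.] [array([ 475.3, -273.1]), array([28.3, 73.9]), np.float64(74.5)]
nut0_center 0.97 [382.  96. 435. 145.] [array([446.3, -76.5]), array([72.9, 27.6]), np.float64(35.4)]
```

View pics/w1.png

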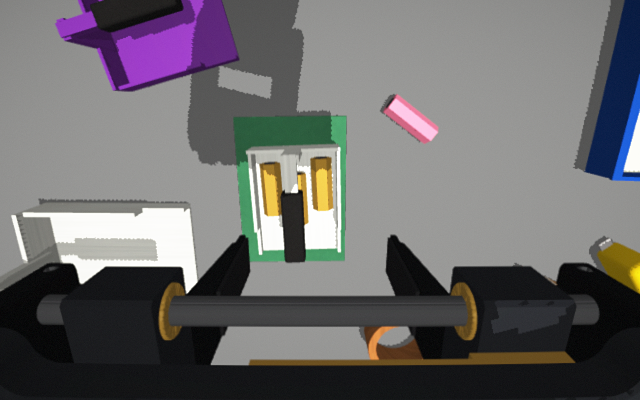

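```bash
python3 - <<'E'
from h import *
p=read_camera("wrist"); g=p["img"].max(2); m=np.zeros(g.shape,bool); m[185:268,270:315]=g[185:268,270:315]<45
n,l,s,c=cv2.connectedComponentsWithStats(m.astype(np.uint8)); k=1+s[1:,4].argmax(); print(s[k])
r=rect(p,l==k,101); print(r, cv2.boxPoints(r))
im=p["img"][120:290,220:370]; cv2.imwrite("pics/w1c.png",cv2.resize(im,None,fx=3.5,fy=3.5,interpolation=2))
E
```

```text
[ 277  192   25   71 1401]
((511.0788879394531, -250.47801208496094), (23.814151763916016, 84.99191284179688), 73.86320495605469) [[ 466.94788 -250.10498]
 [ 548.5912  -273.72693]
 [ 555.2099  -250.85104]
 [ 473.5666  -227.2291 ]]
```

View pics/w1c.png

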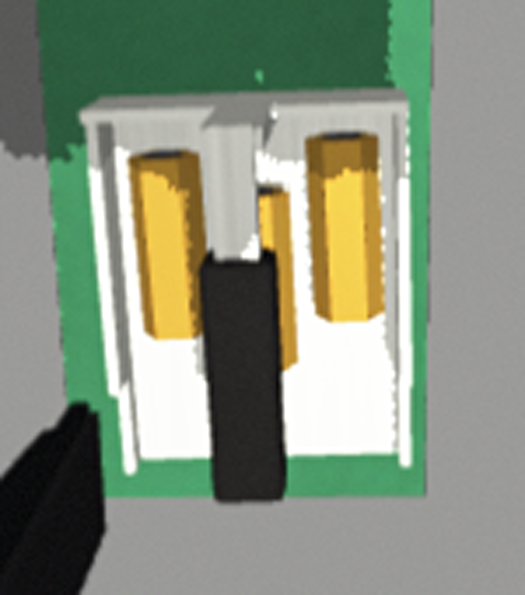

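```bash
python3 -c "
from h import *
to(508.2,-249.6,100,2.860)"
```

```text
shift [-52.6 -32.2 214.8] turn -0.032 pos [ 468.1 -202.8  314.8] rot [3.141 0.    2.828] j [-0.54  0.25  1.73  0.    1.16 -1.8 ] F [-0.6  0.4 -0.1] M [ 0.   -0.02  0.07] t 3.1
```

jog_arm(motion=[[[-25,-16,40],-0.016],[[-52.6,-32.2,70],-0.032],[[-52.6,-32.2,110],-0.032],[[-52.6,-32.2,140],-0.032],[[-52.6,-32.2,150],-0.032]], grip=0.3)

```text
t: 3.6
eef_pos: [507.4, -249.4, 162.0]
tcp_rot: [3.14, -0.004, 2.86]
ft_force: [0.1, 0.3, 0.3]
opening: 0.703
grip_force: 0.0
```

```bash
python3 - <<'E'
from h import *
p=read_camera("wrist"); to(508.2,-249.6,100,2.860)
g=p["img"].max(2); cv2.imwrite("pics/w2.png",p["img"])
E
```

```text
shift [-0.9  0.1 62.2] turn -0.0 pos [ 507.6 -249.6  162.2] rot [ 3.14  -0.004  2.86 ] j [-0.57  0.5   1.79  0.    0.86 -1.86] F [ 0.2  0.2 -0.6] M [0.04 0.05 0.05] t 3.65
```

View pics/w2.png

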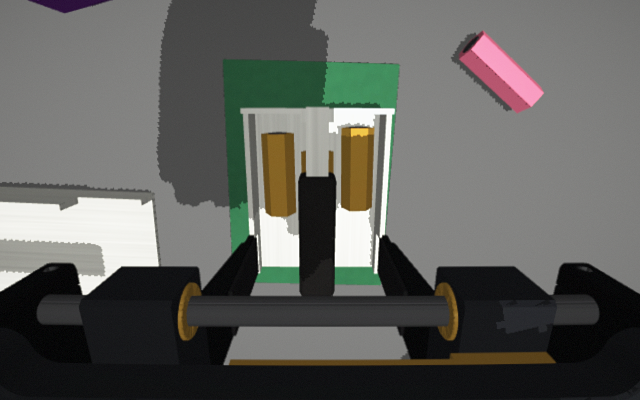

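jog_arm(motion=[[[-1,0,25],0],[[-1,0,45],0],[[-1,0,58],0],[[-1,0,62],0],[[-1,0,62],0]])

```text
t: 4.15
eef_pos: [509.4, -251.0, 103.2]
tcp_rot: [-3.142, 0.001, 2.859]
ft_force: [-0.5, 0.7, -0.2]
opening: 0.701
grip_force: 0.0
```

jog_arm(motion=[[[0,0,0],0],[[0,0,0],0],[[0,0,0],0],[[0,0,0],0],[[0,0,0],0]], grip=1.0)

```text
t: 4.65
eef_pos: [509.2, -251.0, 102.8]
tcp_rot: [3.142, 0.0, 2.859]
ft_force: [0.0, 0.2, 0.0]
opening: 0.335
grip_force: 0.0
```

jog_arm(motion=[[[0,0,2],0],[[0,0,2],0],[[0,0,2],0],[[0,0,2],0],[[0,0,2],0]])

```text
t: 5.15
eef_pos: [509.3, -250.7, 100.7]
tcp_rot: [3.141, 0.0, 2.859]
ft_force: [2.0, 4.6, 4.3]
opening: 0.252
grip_force: 30.0
```

jog_arm(motion=[[[0,0,-2],0],[[0,0,-5],0],[[0,0,-9],0],[[0,0,-14],0],[[0,0,-20],0]])

```text
t: 5.65
eef_pos: [509.0, -251.1, 120.9]
tcp_rot: [3.141, -0.0, 2.859]
ft_force: [0.5, 0.2, -6.2]
opening: 0.254
grip_force: 30.0
```

```bash
python3 - <<'E'
from h import *
p=read_camera("wrist"); to(508.2,-249.6,160,2.860); s=state(); print(s["opening"],s["grip_force"])
cv2.imwrite("pics/w3.png",p["img"])
p=read_camera("scene"); cv2.imwrite("pics/s3.png",cv2.resize(p["img"][140:300,200:360],None,fx=3.5,fy=3.5,interpolation=2))
E
```

```text
shift [  1.5   1.3 -38.1] turn -0.001 pos [ 509.4 -251.3  121.9] rot [-3.141e+00  1.000e-03  2.859e+00] j [-0.57  0.56  1.82  0.    0.76 -1.86] F [ 1.1 -0.2 -4.9] M [-0.02 -0.19  0.04] t 5.7
0.255576893260703 29.996350407600403
```

View pics/s3.png

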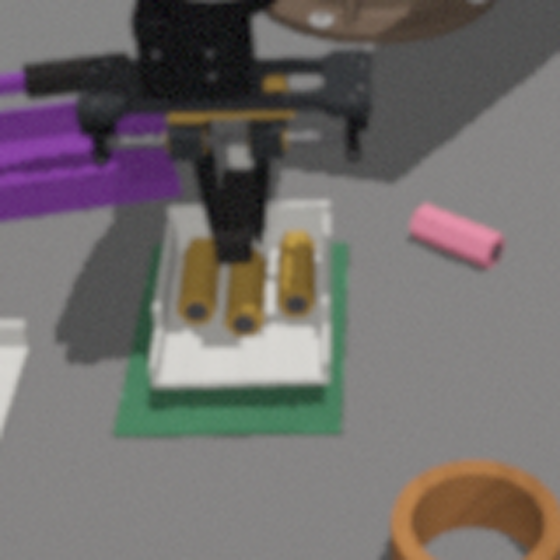

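jog_arm(motion=[[[0,0,-10],0],[[0,0,-25],0],[[0,0,-42],0],[[2,6,-60],0],[[6,18,-75],0]])

```text
t: 6.25
eef_pos: [508.4, -232.2, 197.0]
tcp_rot: [-3.141, 0.001, 2.858]
ft_force: [-0.1, -0.3, -5.9]
opening: 0.252
grip_force: 30.0
```

jog_arm(motion=[[[6,18,-10],0],[[14,40,-15],0],[[22,65,-15],0],[[30,91,-15],0],[[39,118,-15],0]])

```text
t: 6.75
eef_pos: [503.2, -105.6, 210.8]
tcp_rot: [3.141, -0.0, 2.859]
ft_force: [0.3, -0.3, -6.0]
opening: 0.254
grip_force: 30.0
```

jog_arm(motion=[[[9,27,0],0],[[18,54,0],0],[[27,81,0],0],[[36,108,0],0],[[45,135,0],0]])

```text
t: 7.25
eef_pos: [497.3, 36.6, 210.8]
tcp_rot: [3.142, -0.0, 2.859]
ft_force: [0.5, -0.7, -5.5]
opening: 0.248
grip_force: 30.0
```

jog_arm(motion=[[[9,26,0],0.01],[[17,50,0],0.02],[[24,72,0],0.03],[[30,90,0],0.04],[[34,102,0],0.05]])

```text
t: 7.75
eef_pos: [492.8, 144.0, 210.8]
tcp_rot: [-3.142, -0.001, 2.81]
ft_force: [0.2, 0.6, -5.1]
opening: 0.249
grip_force: 30.0
```

```bash
python3 - <<'E'
from h import *
p=read_camera("wrist"); cv2.imwrite("pics/w4.png",p["img"]); to(490,280,212,2.8)
for d in cut_out("tray",p): print(round(d["p"],2),np.round(d["box"]),[np.round(x,1) for x in rect(p,d["region"],55)])
E
```

```text
shift [ 46.7 126.7  -1.1] turn 0.01 pos [492.8 145.  210.8] rot [ 3.141e+00 -1.000e-03  2.810e+00] j [ 0.16  0.37  1.86  0.    0.91 -1.08] F [ 0.   1.8 -8.9] M [ 0.42 -0.35 -0.09] t 7.8
0.69 [357.   8. 604. 289.] [array([509.4, 280. ]), array([204.5, 251.5]), np.float64(70.6)]
```

View pics/w4.png

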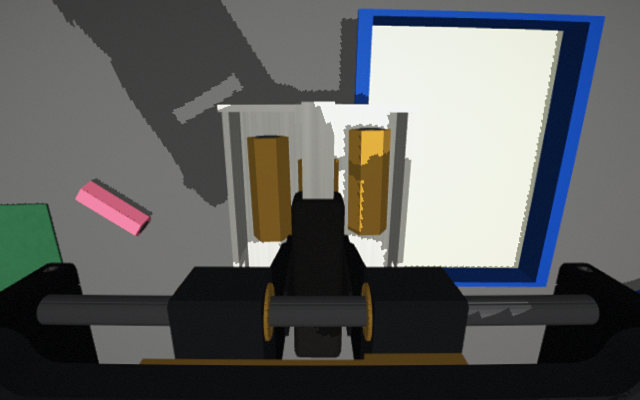

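```bash
python3 - <<'E'
from h import *
p=read_camera("wrist"); to(490,280,212,2.8)
c=[atz(p,*q,55)[:2] for q in((360,10),(604,17),(545,287))]
print(c,np.linalg.norm(c[0]-c[1]),np.linalg.norm(c[2]-c[1]),np.degrees(np.arctan2(*(c[2]-c[1])[::-1])),"ctr",(c[0]+c[2])/2)
for z in(5,10,15,20,25,30):
    f=[atz(p,*q,z)[:2] for q in((373,27),(563,32),(517,268))]
    print(z,np.linalg.norm(f[0]-f[1]),np.linalg.norm(f[2]-f[1]),(f[0]+f[2])/2)
E
```

```text
shift [ 47.4 128.6  -1.3] turn 0.011 pos [493.1 142.9 210.7] rot [-3.141 -0.     2.811] j [ 0.15  0.37  1.86  0.    0.91 -1.09] F [ 0.4 -0.  -5.9] M [-0.05 -0.18  0.02] t 7.9
[array([358.48496783, 226.00710912]), array([426.13424836, 416.74136495]), array([661.33908594, 332.66557786])] 202.37584218729677 249.78001039431936 -19.669822471649162 ctr [509.91202688 279.33634349]
5 184.86269247799063 251.69971106872543 [515.93935024 287.17484951]
10 182.23042906279287 248.1157540670122 [514.54084971 285.49494861]
15 179.59816564759507 244.531797065299 [513.14234919 283.8150477 ]
20 176.96590223239733 240.94784006358577 [511.74384867 282.1351468 ]
25 174.3336388171996 237.3638830618725 [510.34534815 280.4552459 ]
30 171.70137540200176 233.77992606015934 [508.94684763 278.775345  ]
```

```bash
python3 -c "
from h import *
to(535.5,275.6,134,2.798)"
```

```text
shift [  2.9 139.2  76.6] turn 0.013 pos [493.1 142.9 210.7] rot [-3.141 -0.     2.811] j [ 0.15  0.37  1.86  0.    0.91 -1.09] F [ 0.4 -0.  -5.9] M [-0.05 -0.18  0.02] t 7.9
```

jog_arm(motion=[[[0,10,0],0.003],[[1,30,0],0.006],[[2,55,0],0.01],[[2,82,0],0.013],[[3,106,0],0.013]])

```text
t: 8.4
eef_pos: [526.4, 244.0, 210.6]
tcp_rot: [3.141, 0.0, 2.795]
ft_force: [1.3, 0.1, -5.8]
opening: 0.252
grip_force: 30.0
```

jog_arm(motion=[[[0,18,0],0],[[0,28,3],0],[[0,33,12],0],[[0,33,25],0],[[0,33,40],0]])

```text
t: 8.9
eef_pos: [536.7, 273.2, 169.4]
tcp_rot: [-3.141, -0.0, 2.795]
ft_force: [0.7, 0.2, -6.5]
opening: 0.246
grip_force: 30.0
```

jog_arm(motion=[[[0,0,12],0],[[0,0,22],0],[[0,0,30],0],[[0,0,35],0],[[0,0,36],0]])

```text
t: 9.4
eef_pos: [537.0, 273.9, 134.1]
tcp_rot: [-3.141, -0.0, 2.796]
ft_force: [0.8, -0.3, -5.3]
opening: 0.254
grip_force: 30.0
```

```bash
python3 -c "
from h import *
to(535.5,275.6,134,2.798)"
```

```text
shift [2.  1.1 0.1] turn -0.002 pos [537.  273.9 134.1] rot [-3.141 -0.     2.796] j [ 0.36  0.58  1.72  0.    0.84 -0.86] F [ 0.8 -0.3 -5.3] M [-0.06 -0.13  0.01] t 9.4
```

Now feel for the floor.

jog_arm(motion=[[[0,0,2],0],[[0,0,4],0],[[0,0,6],0],[[0,0,7],0],[[0,0,7],0]])

```text
t: 9.9
eef_pos: [537.0, 274.0, 127.6]
tcp_rot: [3.142, -0.0, 2.796]
ft_force: [-0.8, 0.3, -5.2]
opening: 0.249
grip_force: 30.0
```

jog_arm(motion=[[[0,0,1],0],[[0,0,2],0],[[0,0,3],0],[[0,0,3],0]])

```text
t: 10.3
eef_pos: [537.0, 274.0, 124.5]
tcp_rot: [-3.142, -0.0, 2.796]
ft_force: [-0.1, -0.9, -6.7]
opening: 0.253
grip_force: 30.0
```

jog_arm(motion=[[[0,0,1],0],[[0,0,2],0],[[0,0,2],0]])

```text
t: 10.6
eef_pos: [537.1, 274.0, 122.5]
tcp_rot: [-3.142, -0.0, 2.796]
ft_force: [-0.4, -0.2, -5.9]
opening: 0.252
grip_force: 30.0
```

jog_arm(motion=[[[0,0,1],0],[[0,0,2],0],[[0,0,2],0]])

```text
t: 10.9
eef_pos: [537.3, 274.1, 121.2]
tcp_rot: [3.141, 0.001, 2.796]
ft_force: [-1.4, 0.8, 1.2]
opening: 0.252
grip_force: 30.0
```

jog_arm(motion=[[[0,0,1],0],[[0,0,2],0],[[0,0,2],0]])

```text
t: 11.2
eef_pos: [537.4, 274.2, 121.1]
tcp_rot: [3.14, 0.002, 2.796]
ft_force: [-6.3, -1.8, 20.7]
opening: 0.253
grip_force: 30.0
```

jog_arm(motion=[[[0,0,1],0],[[0,0,1.5],0],[[0,0,1.5],0]])

```text
t: 11.5
eef_pos: [537.4, 274.2, 121.0]
tcp_rot: [3.139, 0.003, 2.796]
ft_force: [-10.8, -3.7, 36.0]
opening: 0.251
grip_force: 30.0
```

jog_arm(motion=[[[0,0,-2],0],[[0,0,-3.8],0],[[0,0,-3.8],0]])

```text
t: 11.8
eef_pos: [537.2, 274.0, 121.1]
tcp_rot: [3.141, 0.0, 2.796]
ft_force: [-1.9, -1.6, 5.0]
opening: 0.252
grip_force: 30.0
```

```bash
python3 - <<'E'
from h import *
p=read_camera("scene"); cv2.imwrite("pics/s5.png",cv2.resize(p["img"][110:250,390:550],None,fx=4.5,fy=4.2,interpolation=2))
to(535.5,275.6,121,2.798)
E
```

```text
shift [2.1 1.  0.1] turn -0.002 pos [537.2 274.  121.1] rot [3.141 0.    2.796] j [ 0.36  0.6   1.73  0.    0.81 -0.86] F [-1.9 -1.2  4.5] M [-0.17  0.3   0.01] t 11.85
```

View pics/s5.png

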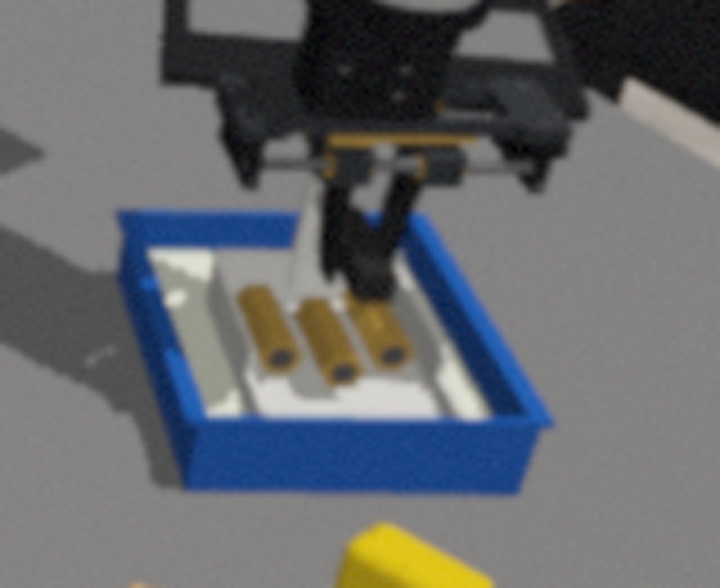

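jog_arm(motion=[[[-2,0,-0.8],0],[[-6,0,-0.8],0],[[-11,0,-0.8],0],[[-15,0,-0.8],0],[[-18,0,-0.8],0]])

```text
t: 12.35
eef_pos: [554.5, 267.6, 121.4]
tcp_rot: [-3.141, -0.0, 2.796]
ft_force: [-0.1, -0.7, -5.8]
opening: 0.251
grip_force: 30.0
```

jog_arm(motion=[[[-2,0,0],0],[[-4,0,0],0],[[-4,0,0],0]])

```text
t: 12.65
eef_pos: [557.7, 266.5, 121.6]
tcp_rot: [-3.141, -0.0, 2.796]
ft_force: [-1.3, 0.3, -5.3]
opening: 0.251
grip_force: 30.0
```

jog_arm(motion=[[[-2,0,0],0],[[-4,0,0],0],[[-4,0,0],0]])

```text
t: 12.95
eef_pos: [559.1, 265.9, 122.0]
tcp_rot: [-3.14, -0.005, 2.796]
ft_force: [-14.1, 4.9, 4.5]
opening: 0.248
grip_force: 30.0
```

jog_arm(motion=[[[-1,0,-1.5],0],[[-2,0,-3],0],[[-3,0,-4],0],[[-4,0,-5],0],[[-4,0,-5],0]])

```text
t: 13.45
eef_pos: [564.4, 263.9, 126.3]
tcp_rot: [-3.141, -0.002, 2.796]
ft_force: [-5.7, 2.6, -7.9]
opening: 0.253
grip_force: 30.0
```

```bash
python3 - <<'E'
from h import *
to(535.5,275.6,121,2.798)
E
```

```text
shift [31.1  1.2  5.4] turn -0.002 pos [564.4 263.9 126.3] rot [-3.141e+00 -2.000e-03  2.796e+00] j [ 0.33  0.62  1.67  0.    0.86 -0.89] F [-5.7  2.6 -7.9] M [0.57 1.28 0.02] t 13.45
```

jog_arm(motion=[[[-2,0,-1.5],0],[[-4,0,-3],0],[[-6,0,-4],0],[[-7,0,-5],0],[[-7,0,-5],0]])

```text
t: 13.95
eef_pos: [571.6, 261.4, 131.5]
tcp_rot: [-3.141, -0.001, 2.796]
ft_force: [-4.1, 1.7, -8.3]
opening: 0.25
grip_force: 30.0
```

jog_arm(motion=[[[-4,0,-2.2],0],[[-8,0,-4.2],0],[[-12,0,-6],0],[[-15,0,-7.5],0],[[-15,0,-7.5],0]])

```text
t: 14.45
eef_pos: [585.8, 256.2, 139.1]
tcp_rot: [-3.141, -0.001, 2.796]
ft_force: [-4.4, 1.8, -8.2]
opening: 0.248
grip_force: 30.0
```

```bash
python3 - <<'E'
from h import *
to(535.5,275.6,121,2.798)
p=read_camera("wrist"); a=p["img"]; q=read_camera("scene"); b=cv2.resize(q["img"][110:250,390:550],(457,400),interpolation=2)
cv2.imwrite("pics/s6.png",np.hstack([a[:,150:490],b]))
E
```

```text
shift [53.9  1.2 18.1] turn -0.002 pos [585.8 256.2 139.1] rot [-3.141e+00 -1.000e-03  2.796e+00] j [ 0.31  0.62  1.62  0.    0.9  -0.92] F [-4.4  1.8 -8.2] M [0.4  1.04 0.  ] t 14.45
```

View pics/s6.png

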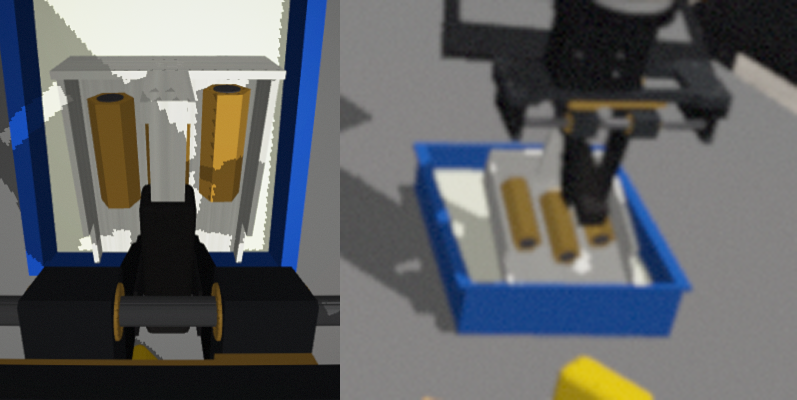

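jog_arm(motion=[[[-4,0,-1.2],0],[[-8,0,-2.2],0],[[-12,0,-3.2],0],[[-16,0,-4],0],[[-16.6,0,-4.4],0]])

```text
t: 15.05
eef_pos: [601.2, 250.8, 143.8]
tcp_rot: [-3.141, -0.001, 2.796]
ft_force: [-8.0, 2.1, -6.1]
opening: 0.252
grip_force: 30.0
```

jog_arm(motion=[[[-4,0,-0.4],0],[[-8,0,-0.7],0],[[-12,0,-0.9],0],[[-16,0,-1],0],[[-17,0,-1],0]])

```text
t: 15.55
eef_pos: [617.3, 245.1, 145.4]
tcp_rot: [3.141, -0.001, 2.796]
ft_force: [-9.6, 2.4, 0.9]
opening: 0.247
grip_force: 30.0
```

jog_arm(motion=[[[-3,0,0],0],[[-6,0,0],0],[[-9,0,0.5],0],[[-9,0,0.5],0]])

```text
t: 15.95
eef_pos: [625.9, 242.1, 144.8]
tcp_rot: [3.141, -0.0, 2.796]
ft_force: [-7.9, 3.5, -0.7]
opening: 0.253
grip_force: 30.0
```

```bash
python3 - <<'E'
from h import *
to(535.5,275.6,121,2.798)
T=np.array([512,284]); ex=np.array([.9417,-.3366]); ey=np.array([.3366,.9417])
for n in("wrist","scene"):
    p=read_camera(n); cv2.imwrite(f"pics/{n}7.png",p["img"])
    for d in cut_out("nut0_center",p):
        r=rect(p,d["region"],50); c=np.array(r[0])-T; print(n,round(d["p"],2),np.round(d["box"]),"tray xy",np.round([c@ex,c@ey]),np.round(r[1]))
E
```

```text
shift [96.4  0.9 23.9] turn -0.002 pos [625.9 242.1 144.8] rot [ 3.141 -0.     2.796] j [ 0.27  0.65  1.53  0.    0.96 -0.95] F [-7.9  3.5 -0.7] M [ 0.48  1.6  -0.03] t 15.95
wrist 0.74 [221.  51. 291. 175.] tray xy [ 48. -41.] [36. 86.]
scene 0.84 [315. 201. 345. 215.] tray xy [ 113. -358.] [83. 40.]
scene 0.66 [448. 174. 465. 203.] tray xy [ -4. -13.] [ 29. 146.]
```

```bash
cat >> h.py <<'E'
def proj(p,X):
    E=np.array(p["extrinsics"]); c=E[:3,:3].T@(np.array(X)-E[:3,3]); x=np.array([c[0],-c[1]])/-c[2]
    f=200/np.tan(np.radians(p["vertical_fov"])/2); x=x*(1+p["k1"]*(x@x)); return x*f+[p["cx"],p["cy"]]
def scoop_pt(x,y,z,th):  # scoop-frame point with tilt th deg nose-down, gripped at (6,0,91)
    s=state(); g=s["eef_pos"]-[0,0,6]; a=s["tcp_rot"][2]-np.pi; t=np.radians(th); dx,dz=x-6,z-91
    X=dx*np.cos(t)+dz*np.sin(t); Z=-dx*np.sin(t)+dz*np.cos(t)
    return g+[X*np.cos(a)-y*np.sin(a),X*np.sin(a)+y*np.cos(a),Z]
E
python3 - <<'E'
from h import *
p=read_camera("wrist")
for th in(35,40,45,50):
  print(th,"back wall top",proj(p,scoop_pt(-75,-57,42,th)).round(),proj(p,scoop_pt(-75,57,42,th)).round(),"lip",proj(p,scoop_pt(75,-57,18,th)).round(), "lipz",scoop_pt(75,0,0,th).round())
  for c in(-30,0,40): print("  nut",c,[proj(p,scoop_pt(c+e,-33,16,th)).round().tolist() for e in(-35,35)])
cv2.imwrite("pics/w8.png",p["img"])
E
```

```text
35 back wall top [178.  67.] [458.  67.] lip [246. 228.] lipz [630. 241.  25.]
  nut -30 [[249.0, 58.0], [266.0, 163.0]]
  nut 0 [[257.0, 111.0], [271.0, 194.0]]
  nut 40 [[266.0, 163.0], [276.0, 226.0]]
40 back wall top [170.  67.] [467.  68.] lip [246. 217.] lipz [621. 244.  25.]
  nut -30 [[245.0, 52.0], [265.0, 156.0]]
  nut 0 [[255.0, 105.0], [270.0, 185.0]]
  nut 40 [[265.0, 156.0], [276.0, 215.0]]
45 back wall top [161.  70.] [476.  70.] lip [245. 207.] lipz [611. 247.  26.]
  nut -30 [[241.0, 47.0], [263.0, 149.0]]
  nut 0 [[252.0, 100.0], [269.0, 176.0]]
  nut 40 [[263.0, 149.0], [276.0, 204.0]]
50 back wall top [151.  75.] [486.  75.] lip [244. 196.] lipz [602. 251.  27.]
  nut -30 [[236.0, 44.0], [262.0, 143.0]]
  nut 0 [[249.0, 96.0], [268.0, 168.0]]
  nut 40 [[262.0, 143.0], [275.0, 194.0]]
```

View pics/w8.png

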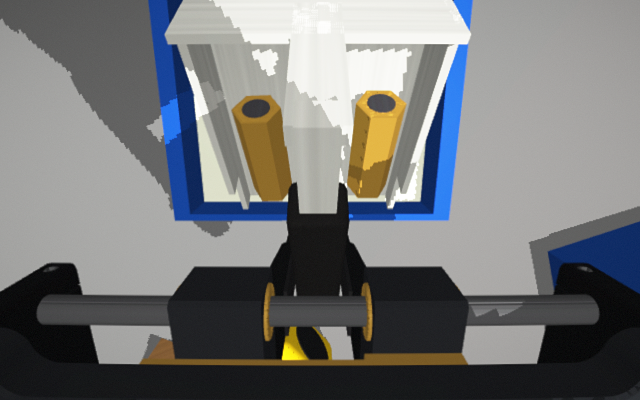

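```bash
cat > fit.py <<'E'
from h import *
from scipy.optimize import least_squares
def fit(p,obs):
    s=state()
    def f(v):
        th,gx,gz=v; t=np.radians(th); g=s["eef_pos"]-[0,0,6]; a=s["tcp_rot"][2]-np.pi; r=[]
        for (x,y,z),uv in obs:
            dx,dz=x-gx,z-gz; X=dx*np.cos(t)+dz*np.sin(t); Z=-dx*np.sin(t)+dz*np.cos(t)
            r+=list(proj(p,g+[X*np.cos(a)-y*np.sin(a),X*np.sin(a)+y*np.cos(a),Z])-uv)
        return np.append(r,[gx-6,gz-91])
    r=least_squares(f,[40,6,91]); print(r.x.round(1),r.fun.round(1)); return r.x
E
python3 - <<'E'
from fit import *
p=read_camera("wrist")
for xb in(-75,-72): fit(p,[((xb,-58,42),(165,42)),((xb,58,42),(470,41)),((75,-56,18),(246,208)),((75,56,18),(390,208))])
E
```

```text
[39.3 12.9 96.3] [ 0.3  0.7  1.3  2.2  0.3  0.3 -1.1  0.4  6.9  5.3]
[38.8 16.  95.8] [ 1.   1.3  0.6  2.8 -0.4 -0.4 -0.4 -0.3 10.   4.8]
```

jog_arm(motion=[[[4,0,-1],0],[[10,0,-2],0],[[16,0,-2],0],[[22,0,-2],0],[[28,0,-2],0]])

```text
t: 16.75
eef_pos: [599.5, 251.6, 146.5]
tcp_rot: [3.141, 0.001, 2.796]
ft_force: [-1.3, 1.0, -3.5]
opening: 0.251
grip_force: 30.0
```

jog_arm(motion=[[[6,0,0],0],[[12,0,0],0],[[18,0,0],0],[[24,0,0],0],[[30,0,0],0]])

```text
t: 17.25
eef_pos: [571.0, 261.8, 146.1]
tcp_rot: [3.142, -0.0, 2.796]
ft_force: [-0.7, 0.2, -4.2]
opening: 0.251
grip_force: 30.0
```

```bash
cat > nuts.py <<'E'
from h import *
T=np.array([512,284]); ex=np.array([.9417,-.3366]); ey=np.array([.3366,.9417])
to(535.5,275.6,121,2.798)
for n in("wrist","scene","top"):
    p=read_camera(n)
    m=cv2.inRange(cv2.cvtColor(p["img"],cv2.COLOR_BGR2HSV),(12,130,50),(24,255,255))
    k,l,s,c=cv2.connectedComponentsWithStats(m)
    for i in range(1,k):
        if s[i,4]<(25 if n!="wrist" else 150): continue
        for z in(36,):
            q=atz(p,*c[i],z)[:2]-T; q=[q@ex,q@ey]
            if abs(q[0])<160 and abs(q[1])<130: print(n,s[i],"tray xy",np.round(q))
E
python3 nuts.py
```

```text
shift [38.1  1.  25.1] turn -0.002 pos [571.  261.8 146.1] rot [ 3.142 -0.     2.796] j [ 0.32  0.6   1.65  0.    0.9  -0.9 ] F [-0.7  0.2 -4.2] M [-0.06 -0.18  0.03] t 17.25
wrist [ 254  180   36   87 1976] tray xy [ 71. -38.]
wrist [ 346  180   38   88 2166] tray xy [72. 36.]
wrist [263 282  12  59 407] tray xy [158. -45.]
wrist [361 283  12  58 403] tray xy [158.  43.]
scene [450 190  12  18 144] tray xy [ 47. -26.]
scene [462 190  12  18 136] tray xy [46.  7.]
scene [475 190  12  18 142] tray xy [45. 42.]
```

jog_arm(motion=[[[6,0,0],0],[[14,0,0],0],[[22,0,0],0],[[30,0,0],0],[[38,0,0],0]])

```text
t: 17.9
eef_pos: [535.1, 274.7, 146.3]
tcp_rot: [3.141, 0.0, 2.796]
ft_force: [-0.3, -0.6, -3.2]
opening: 0.253
grip_force: 30.0
```

```bash
python3 nuts.py
```

```text
shift [-0.1  0.9 25.3] turn -0.002 pos [535.1 274.7 146.3] rot [3.141 0.    2.796] j [ 0.36  0.56  1.71  0.    0.86 -0.86] F [-0.3 -0.6 -3.2] M [-0.09 -0.17  0.05] t 17.9
wrist [260 217  29  51 880] tray xy [ 52. -38.]
wrist [347 218  30  50 946] tray xy [52. 37.]
wrist [263 283  12  58 402] tray xy [120. -45.]
wrist [361 283  12  58 402] tray xy [120.  43.]
scene [448 193  13  15 117] tray xy [ 54. -32.]
scene [461 194  13  14 108] tray xy [55.  1.]
scene [474 194  12  14 105] tray xy [55. 35.]
top [201 169  10  13  78] tray xy [82. 33.]
top [210 172  10  14  90] tray xy [82. -0.]
top [220 176   9  20  97] tray xy [ 77. -34.]
```

jog_arm(motion=[[[8,0,0],0],[[15,0,-2],0],[[18,0,-15],0],[[18,0,-35],0],[[18,0,-60],0]])

```text
t: 18.55
eef_pos: [518.4, 280.6, 207.2]
tcp_rot: [-3.141, -0.001, 2.796]
ft_force: [-0.3, -0.0, -3.6]
opening: 0.249
grip_force: 30.0
```

jog_arm(motion=[[[0,0,-20],0],[[0,0,-35],0],[[0,0,-40],0],[[0,0,-40],0]])

```text
t: 18.95
eef_pos: [518.8, 280.6, 247.2]
tcp_rot: [3.14, 0.001, 2.796]
ft_force: [-0.5, 0.2, -3.6]
opening: 0.252
grip_force: 30.0
```

```bash
python3 nuts.py; python3 -c "
from h import *
to(480,-230,246,2.86)"
```

```text
shift [-17.2   0.8 126.2] turn -0.002 pos [518.8 280.6 247.2] rot [3.140e+00 1.000e-03 2.796e+00] j [ 0.38  0.43  1.64  0.    1.07 -0.84] F [-0.5  0.2 -3.6] M [-0.02 -0.17  0.06] t 18.95
wrist [276 204  13  46 419] tray xy [ 58. -41.]
wrist [347 205  13  46 452] tray xy [59. 40.]
scene [448 193  13  15 113] tray xy [ 55. -32.]
scene [461 193  13  15 107] tray xy [54.  1.]
scene [474 194  12  14 101] tray xy [56. 35.]
top [198 169  13  19 122] tray xy [71. 33.]
top [208 172  12  20 127] tray xy [73. -1.]
top [217 176  12  20 131] tray xy [ 71. -33.]
shift [-1.368e+02 -4.933e+02 -3.000e-01] turn -0.064 pos [518.5 280.4 245.4] rot [-3.141e+00 -1.000e-03  2.796e+00] j [ 0.38  0.43  1.64  0.    1.07 -0.84] F [ 0.6  0.9 -3.7] M [-0.08 -0.16  0.01] t 19.1
```

```bash
python3 -c "
from h import *
to(578.6,-278,150,2.86)"
```

```text
shift [-245.9 -504.9   95.6] turn -0.064 pos [518.5 280.4 245.4] rot [-3.141e+00 -1.000e-03  2.796e+00] j [ 0.38  0.43  1.64  0.    1.07 -0.84] F [ 0.6  0.9 -3.7] M [-0.08 -0.16  0.01] t 19.1
```

jog_arm(motion=[[[-7,-14,0],0],[[-18,-37,0],0],[[-34,-70,0],0],[[-52,-106,0],0],[[-70,-142,0],0]])

```text
t: 19.6
eef_pos: [536.3, 121.1, 245.6]
tcp_rot: [-3.141, -0.001, 2.796]
ft_force: [0.4, -0.3, -1.7]
opening: 0.251
grip_force: 30.0
```

jog_arm(motion=[[[-17.5,-36,0],0],[[-35,-72,0],0],[[-52,-108,0],0],[[-70,-144,0],0],[[-87,-180,0],0]])

```text
t: 20.1
eef_pos: [556.9, -78.0, 245.6]
tcp_rot: [-3.142, -0.001, 2.795]
ft_force: [0.7, 0.4, -3.3]
opening: 0.253
grip_force: 30.0
```

jog_arm(motion=[[[-17,-36,0],-0.015],[[-35,-72,0],-0.03],[[-51,-105,0],-0.045],[[-66,-137,0],-0.064],[[-78,-161,0],-0.064]])

```text
t: 20.6
eef_pos: [575.4, -256.4, 245.3]
tcp_rot: [3.141, -0.001, 2.859]
ft_force: [0.3, -0.0, -2.3]
opening: 0.25
grip_force: 30.0
```

```bash
python3 -c "
from h import *
to(578.6,-278,150,2.86)"
```

```text
shift [ -9.2 -19.9  95.3] turn -0.001 pos [ 575.4 -256.4  245.3] rot [ 3.141e+00 -1.000e-03  2.859e+00] j [-0.52  0.49  1.54 -0.    1.11 -1.81] F [ 0.3 -0.  -2.3] M [-0.   -0.19 -0.01] t 20.6
```

jog_arm(motion=[[[-5,-2,15],0],[[-10,-3,40],0],[[-10,-3,65],0],[[-10,-3,85],0],[[-10,-3,95],0]])

```text
t: 21.1
eef_pos: [583.9, -258.5, 148.3]
tcp_rot: [3.14, -0.004, 2.86]
ft_force: [-0.3, 0.1, -2.9]
opening: 0.251
grip_force: 30.0
```

jog_arm(motion=[[[0,0,5],0],[[0,0,10],0],[[0,0,14],0],[[0,0,16],0],[[0,0,16],0]])

```text
t: 21.6
eef_pos: [585.1, -259.2, 135.3]
tcp_rot: [3.142, 0.0, 2.86]
ft_force: [-0.1, -0.6, -3.0]
opening: 0.25
grip_force: 30.0
```

```bash
cat > seg.py <<'E'
from h import *
to(578.6,-278,124,2.86)
p=read_camera("wrist"); img=p["img"]
for d in cut_out("scoop",p): print(round(d["p"],2),np.round(d["box"]))
for y in range(0,400,12): # white runs in the middle band
    r=img[y].min(1)>140; x=np.flatnonzero(r[120:520])+120
    if len(x): print(y,x.min(),x.max(),len(x),end=" | ")
E
python3 seg.py
```

```text
shift [  1.  -19.9  11.3] turn -0.0 pos [ 585.1 -259.2  135.3] rot [3.142 0.    2.86 ] j [-0.52  0.62  1.62  0.    0.89 -1.81] F [-0.1 -0.6 -3. ] M [-0.08 -0.15  0.03] t 21.6
0.86 [168.   0. 470. 299.]
0.58 [  0. 104. 133. 294.]
0 392 451 60 | 12 193 458 140 | 24 207 465 201 | 36 292 469 96 | 48 291 457 73 | 60 289 452 107 | 72 288 448 106 | 84 287 444 116 | 96 285 440 116 | 108 203 436 150 | 120 262 432 137 | 132 352 428 50 | 144 350 424 50 | 156 341 420 20 | 168 295 352 34 | 180 338 350 13 | 204 394 394 1 | 216 120 121 2 | 228 120 122 3 | 240 120 124 5 | 252 120 125 6 | 264 120 127 8 | 276 120 129 10 |
```

jog_arm(motion=[[[0,-6,0],0],[[0,-14,2],0],[[0,-20,4],0],[[0,-20,6],0],[[0,-20,7],0]])

```text
t: 22.2
eef_pos: [579.2, -278.6, 127.7]
tcp_rot: [3.141, -0.0, 2.859]
ft_force: [0.0, -0.4, -2.5]
opening: 0.253
grip_force: 30.0
```

jog_arm(motion=[[[0,0,1],0],[[0,0,2],0],[[0,0,3],0],[[0,0,3],0]])

```text
t: 22.6
eef_pos: [579.5, -278.2, 125.0]
tcp_rot: [3.141, -0.0, 2.86]
ft_force: [0.2, -0.1, -2.6]
opening: 0.25
grip_force: 30.0
```

jog_arm(motion=[[[0,0,1],0],[[0,0,2],0],[[0,0,2],0]])

```text
t: 22.9
eef_pos: [579.4, -278.4, 123.0]
tcp_rot: [3.141, -0.0, 2.86]
ft_force: [-0.3, 0.2, -4.0]
opening: 0.251
grip_force: 30.0
```

jog_arm(motion=[[[0,0,1],0],[[0,0,1.5],0],[[0,0,1.5],0]])

```text
t: 23.2
eef_pos: [579.5, -278.4, 121.9]
tcp_rot: [-3.142, 0.0, 2.86]
ft_force: [-0.5, 0.9, 0.6]
opening: 0.249
grip_force: 30.0
```

jog_arm(motion=[[[0,0,1],0],[[0,0,1.5],0],[[0,0,1.5],0]])

```text
t: 23.5
eef_pos: [579.8, -278.5, 121.6]
tcp_rot: [-3.141, 0.002, 2.86]
ft_force: [-1.8, 1.8, 12.0]
opening: 0.254
grip_force: 30.0
```

jog_arm(motion=[[[2,0,0],0],[[4,0,0],0],[[6,0,0],0],[[8,0,0],0],[[8,0,0],0]])

```text
t: 24.0
eef_pos: [573.2, -276.8, 121.9]
tcp_rot: [-3.141, 0.005, 2.86]
ft_force: [2.0, 0.8, 9.9]
opening: 0.252
grip_force: 30.0
```

```bash
python3 seg.py | head -3
```

```text
shift [-5.6  0.3 -2.1] turn -0.0 pos [ 573.2 -276.8  121.9] rot [-3.141  0.005  2.86 ] j [-0.55  0.63  1.65  0.    0.86 -1.84] F [2.  0.8 9.9] M [ 0.08 -0.79  0.05] t 24.0
0.93 [  0. 112. 145. 296.]
0.87 [173.   0. 463. 298.]
```

jog_arm(motion=[[[3,0,0.2],0],[[6,0,0.4],0],[[9,0,0.6],0],[[12,0,0.8],0],[[14,0,1],0]])

```text
t: 24.6
eef_pos: [559.6, -272.8, 120.9]
tcp_rot: [-3.141, 0.005, 2.86]
ft_force: [2.4, 0.6, 9.1]
opening: 0.248
grip_force: 30.0
```

jog_arm(motion=[[[3,0,0.7],0],[[6,0,1.5],0],[[9,0,2.2],0],[[12,0,3],0],[[12,0,3],0]])

```text
t: 25.1
eef_pos: [547.7, -269.4, 118.2]
tcp_rot: [-3.141, 0.004, 2.86]
ft_force: [-1.7, 1.4, 15.4]
opening: 0.252
grip_force: 30.0
```

```bash
python3 seg.py | head -3
```

```text
shift [-32.1   0.3  -5.7] turn -0.0 pos [ 547.7 -269.4  118.2] rot [-3.141  0.004  2.86 ] j [-0.57  0.61  1.72  0.    0.81 -1.85] F [-1.7  1.4 15.4] M [ 0.34 -0.05  0.07] t 25.1
0.94 [  0. 145. 150. 347.]
0.83 [192.  30. 448. 298.]
```

jog_arm(motion=[[[3,0,0.8],0],[[6,0,1.6],0],[[9,0,2.4],0],[[10,0,2.7],0]])

```text
t: 25.6
eef_pos: [537.8, -266.5, 115.0]
tcp_rot: [-3.141, 0.003, 2.86]
ft_force: [-0.9, 1.3, 12.0]
opening: 0.25
grip_force: 30.0
```

jog_arm(motion=[[[3,0,1],0],[[6,0,2],0],[[9,0,3],0],[[10,0,3.4],0]])

```text
t: 26.0
eef_pos: [527.9, -263.6, 111.0]
tcp_rot: [-3.141, 0.002, 2.86]
ft_force: [-1.2, 0.7, 7.5]
opening: 0.248
grip_force: 30.0
```

```bash
python3 seg.py | head -3
```

```text
shift [-52.7   0.3 -12.9] turn -0.0 pos [ 527.9 -263.6  111. ] rot [-3.141e+00  2.000e-03  2.860e+00] j [-0.58  0.6   1.77  0.    0.77 -1.86] F [-1.2  0.7  7.5] M [ 0.08 -0.26  0.04] t 26.0
0.97 [  0. 172. 148. 362.]
0.77 [208.  59. 432. 332.]
```

jog_arm(motion=[[[3,0,1.4],0],[[6,0,2.8],0],[[8,0,4],0],[[8,0,4],0]])

```text
t: 26.5
eef_pos: [519.9, -261.3, 106.9]
tcp_rot: [-3.141, 0.001, 2.86]
ft_force: [-2.8, 0.7, 7.9]
opening: 0.251
grip_force: 30.0
```

jog_arm(motion=[[[2,0,1.2],0],[[4,0,2.3],0],[[4,0,2.3],0]])

```text
t: 26.8
eef_pos: [516.1, -260.2, 104.5]
tcp_rot: [-3.141, 0.001, 2.86]
ft_force: [-3.2, 0.7, 7.2]
opening: 0.251
grip_force: 30.0
```

```bash
python3 seg.py | head -3
```

```text
shift [-65.    0.3 -19.4] turn -0.0 pos [ 516.1 -260.2  104.5] rot [-3.141e+00  1.000e-03  2.860e+00] j [-0.58  0.59  1.81 -0.    0.74 -1.87] F [-3.2  0.7  7.2] M [0.05 0.16 0.02] t 26.8
0.94 [214.  73. 425. 339.]
0.83 [  1. 190. 148. 365.]
```

jog_arm(motion=[[[2,0,1.2],0],[[4,0,2.4],0],[[4,0,2.4],0]])

```text
t: 27.2
eef_pos: [512.2, -259.0, 102.0]
tcp_rot: [-3.141, 0.001, 2.86]
ft_force: [-2.9, 0.7, 5.7]
opening: 0.251
grip_force: 30.0
```

jog_arm(motion=[[[1.5,0,0.9],0],[[2.5,0,1.5],0],[[2.5,0,1.5],0]])

```text
t: 27.5
eef_pos: [510.4, -258.6, 100.9]
tcp_rot: [-3.141, 0.003, 2.86]
ft_force: [-0.2, 1.0, 8.5]
opening: 0.251
grip_force: 30.0
```

```bash
python3 seg.py | head -3
```

```text
shift [-70.9   0.3 -23. ] turn -0.0 pos [ 510.4 -258.6  100.9] rot [-3.141e+00  3.000e-03  2.860e+00] j [-0.58  0.59  1.82  0.    0.72 -1.87] F [-0.2  1.   8.5] M [ 0.11 -0.18 -0.  ] t 27.5
0.9 [  0. 199. 147. 363.]
0.67 [215.  74. 419. 344.]
```

jog_arm(motion=[[[0,0,1],0],[[0,0,1],0]])

```text
t: 27.8
eef_pos: [510.4, -258.6, 100.8]
tcp_rot: [-3.141, 0.003, 2.86]
ft_force: [-3.7, 2.9, 19.6]
opening: 0.253
grip_force: 30.0
```

```bash
python3 seg.py | head -3; python3 - <<'E'
from h import *
# compare flat prediction: rim corners
p=read_camera("wrist")
for th in(0,2,4): print(th,[proj(p,scoop_pt(x,y,z,th)).round().tolist() for x,y,z in((-75,-58,42),(-75,58,42),(75,-57,18))])
E
```

```text
shift [-70.9   0.3 -23. ] turn -0.0 pos [ 510.4 -258.6  100.8] rot [-3.141e+00  3.000e-03  2.860e+00] j [-0.58  0.59  1.82  0.    0.72 -1.87] F [-3.7  2.9 19.6] M [0.41 0.35 0.02] t 27.8
0.96 [  0. 199. 144. 364.]
0.69 [217.  74. 420. 342.]
0 [[217.0, 102.0], [419.0, 102.0], [244.0, 306.0]]
2 [[215.0, 99.0], [421.0, 99.0], [244.0, 301.0]]
4 [[214.0, 96.0], [423.0, 96.0], [244.0, 297.0]]
```

jog_arm(motion=[[[0,0,-1.6],0],[[0,0,-1.6],0]])

```text
t: 28.15
eef_pos: [509.7, -258.2, 100.9]
tcp_rot: [-3.141, 0.0, 2.86]
ft_force: [-3.2, 1.2, 8.8]
opening: 0.248
grip_force: 30.0
```

jog_arm(motion=[[[0,0,0],0],[[0,0,0],0],[[0,0,0],0],[[0,0,0],0],[[0,0,0],0]], grip=0.3)

```text
t: 28.65
eef_pos: [509.8, -258.2, 100.3]
tcp_rot: [3.141, -0.0, 2.86]
ft_force: [0.5, -0.3, 0.1]
opening: 0.617
grip_force: 0.0
```

jog_arm(motion=[[[0,0,-5],0],[[0,0,-20],0],[[0,0,-45],0],[[0,0,-80],0],[[0,0,-120],0]])

```text
t: 29.15
eef_pos: [509.4, -258.0, 221.4]
tcp_rot: [3.141, -0.001, 2.86]
ft_force: [0.2, 0.1, 0.2]
opening: 0.698
grip_force: 0.0
```

jog_arm(motion=[[[0,0,-40],0],[[0,0,-70],0],[[0,0,-80],0],[[0,0,-80],0],[[0,0,-80],0]])

```text
t: 29.65
eef_pos: [509.4, -258.0, 299.2]
tcp_rot: [3.141, -0.002, 2.86]
ft_force: [-0.1, 0.4, -0.2]
opening: 0.699
grip_force: 0.0
```

```bash
python3 nuts.py; python3 - <<'E'
from h import *
print(state()["opening"])
p=read_camera("wrist")
for n,z in(("scoop_grip",38),("mat",4)):
    for d in cut_out(n,p): print(n,round(d["p"],2),np.round(d["box"]),[np.round(x,1) for x in rect(p,d["region"],z)])
g=p["img"].max(2); b=(g<45).astype(np.uint8); k,l,s,c=cv2.connectedComponentsWithStats(b)
for i in range(1,k):
    if 300<s[i,4]<6000:
        r=rect(p,l==i,101); print(s[i],[np.round(x,1) for x in r])
E
```

```text
shift [123.  519.7 178.7] turn 0.062 pos [ 509.4 -258.   299.2] rot [ 3.141e+00 -2.000e-03  2.860e+00] j [-0.58  0.36  1.61  0.    1.17 -1.87] F [-0.1  0.4 -0.2] M [-0.02  0.    0.03] t 29.65
scene [449 194  12  14 108] tray xy [ 56. -32.]
scene [461 194  13  14 102] tray xy [56.  1.]
scene [474 194  12  14 101] tray xy [55. 35.]
top [198 169  13  19 122] tray xy [71. 33.]
top [207 172  13  20 130] tray xy [71. -0.]
top [217 176  12  20 129] tray xy [ 71. -33.]
0.6982266574493072
scoop_grip 0.94 [124.   0. 270.  38.] [array([ 307.3, -337.6]), array([159.8,  37.4]), np.float64(73.3)]
scoop_grip 0.71 [267.  98. 366. 216.] [array([ 491.6, -252.4]), array([119.8, 149.9]), np.float64(72.9)]
scoop_grip 0.64 [  1. 157. 212. 290.] [array([ 497.4, -550.8]), array([293.6, 177. ]), np.float64(71.3)]
mat 0.68 [257.  72. 380. 238.] [array([ 493.9, -253.9]), array([152.6, 211.5]), np.float64(72.4)]
[ 306  137   23   79 1671] [array([ 502.2, -256.1]), array([22.6, 82.9]), np.float64(74.2)]
```

```bash
python3 -c "
from cell import job_done
print(job_done())"
```

```text
the job is handed in; nothing more can be done
None
```

The job is handed in: by the last camera check, all three nuts lie in the blue tray and the empty scoop is released near the mat's centre. `job_done()` returned no verdict, and I inferred that the scoop is flat from contact force, height and image width.

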